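Load the light tester and hold a prism in its beam

ROBOT

A 7-joint arm with a two-finger parallel gripper is mounted at the origin on a cart in front of the work surface, level with it; the furniture and walls round the work are solid. World frame = base frame: x ahead of the robot, y to its left, z up, the work surface at z = 0. Lengths are in m, angles in rad, forces in N, time in s.
With the tool pointing down it reaches from about 0.425 to 0.875 m from the base axis. Payload 9.9 kg.
Tool frame: the origin (TCP) lies at the very end of the fingers, on their centre line; the grasp point (between the pads) lies 19 mm behind it (r.grasp_offset is the distance from the TCP to the grasp point, in m); z points along the fingers, y is the direction in which the jaws open and shut (so a half turn about z gives the same grasp; the last joint's range is limited). The gripper opens to 85 mm and grips with 20 to 120 N. Pads are 22 mm wide; open, the fingers measure 114 mm over their backs; the gripper's body (76 mm by 85 mm) begins 54 mm behind the grasp point. The pads swing forward as they close: fully open they stand 13 mm farther back than shut.
Start: joints at [-1.383, 0.576, 0.025, 1.437, -0.015, 1.129, -0.057], TCP at [0.181, 0.65, 0.231] pointing down, gripper open.
Joint ranges: [-2.76, 2.76], [-0.34, 2.15], [-1.52, 1.57], [0.19, 2.46], [-1.09, 4.23], [0.17, 1.99], [-2.82, 2.82]. Speed limits (rad/s): [2.22, 2.22, 3.01, 3.01, 3.14, 3.14, 3.14].

INTERFACE

Orientations are given as a unit quaternion [w, x, y, z].
In Python, from cell import readout, imaging, r gives the robot as it stands.
- The arm moves only by the tool arm_command, never from a script. Its argument "increments" is a list of rows, each an object with "dp": the shift along the tool's x, y, z in m, a list of three; "turn": the turn about the tool's z in degrees. In form: [{"dp": [dx, dy, dz], "turn": turn}, ...]. A call has 1 to 10 rows; each row shifts and turns the commanded pose from where the row before left it, along the tool's axes as they then stand; what a row does not reach is not made up. A row lasts 1/12 s, in which the tool goes at most 41.7 mm and 7.16 degrees, less where a joint would pass 70% of its speed; a pose out of reach is approached as far as the arm can. A call is refused whole if a number of a shift passes 0.0417 or a number of a turn 7.16, either way. A call with a gripper value outside its range is refused whole. "gripper" is the opening, from 0 (shut) to 1 (fully open), set as the call begins (left out, the last holds). The fingers move at their own pace and stop on an object; "newtons" is the grip in N (left out, the last holds). Time passes only in rows, so rows that do not move let the fingers close. It gives the time, the measured TCP pose, the force and the opening at its end, in the units of the state.
- readout.observe(): the state, without advancing time (a new reading comes with each control period).
- imaging.snapshot(name): name is "scene" or "top" or "wrist"; returns a dict with "frame" (384x512x3 uint8, blue, green, red), "intrinsics" (3x3 intrinsics, pixels), "R" (3x3) and "t" (3): a world point X has camera coordinates R X + t; the wrist camera has in their place "T_tool_cam" (4x4, takes a point from camera to tool coordinates, whose origin is the TCP and whose axes are the flange's). Camera axes: x right, y down, z forward; pixel columns grow to the right and rows downward; lengths in m; the calibration is good to about 2 mm. A picture is of the moment at which its call begins: read the wrist's pose just before it. There is no depth.
- r.finish_job(): hands the job in, once; it reports no verdict.
The state is a dict: "clock": time; "joint_pos": joint angles; "joint_vel": joint speeds; "tau": joint torques, N m; "tcp_pos": TCP position; "tool_rot": TCP orientation; "wrist_force": force on the tool from outside, world axes, zero at the start; "ft_torque": the same for the moment, N m; "finger_gap": finger opening in m.
Only numpy, scipy, OpenCV 4.12 (cv2) and the standard library are available. Lean on these libraries where they do the work, as an engineer would, in place of code of your own. Each camera call takes 0.05 s, during which the arm holds its last target.

TASK

Slide the loaded sample tray fully home into the slot of the light tester, both prisms still standing in their pockets. Then grip the taller prism by its two frosted faces only, never letting the fingers touch its clear end faces, lift it out and hold it upright and still in the light path: its middle on the line between the two lenses, midway between them, its clear faces turned squarely to the lenses. Finish while still holding it there, with the tray home, the shorter prism left in its pocket and the other things on the table undisturbed.

Things in the scene. Friction and masses are not known exactly. Their poses are not given: they have to be found in the camera images.
- tester: Light tester, fixed on a flat plywood board whose top is at z = 14 mm: low aluminium tray slot between two grey towers 163 mm high (inner faces at y = +-116 mm). Origin on the board at the slot's centre; x = the way the tray slides in (away from the robot), y left, z up. Tray home: origins together, axes parallel, tray's front edge on the back stop (x = +52 mm, 18 mm high). The tray slides on the board.
- slot_mouth (a point): Middle of the slot's open front on the board, at x = -48 mm of the tester; axes as the tester. From here two rails run 100 mm to the stop, 128 mm apart (2 mm clearance each side of the tray); their lips reach 6 mm inward over the tray's edges at height 13.5 to 17.5 mm above the board. In front, flared guides reach out 29 mm, opening to about 152 mm.
- light_mid (a point): Point of the light path midway between the two lenses, 135 mm above the board, straight above the tester's origin; axes as the tester. The light path runs along y, between lens mounts that end at y = +-111 mm.
- tray: Grey sample tray, loose, about 0.4 kg: plate 105 (x) x 124 (y) x 10 mm lying on the board. Origin under the plate's centre, x = the way it goes into the slot, z up; front edge at x = +52.5 mm. Two pockets 7 mm deep, 32 (x) x 40 (y) mm, at x = +18.5, y = +30 and -30 mm, floor 3 mm above the board; a prism stands in each, which in which varies. Pull tab at x = -38 mm.
- tab (a point): Upright pull tab of the tray: 22 mm long (x), 14 mm wide (y), top 48 mm above the board; this point is on its axis 36 mm above the board, at x = -38, y = 0 of the tray; axes as the tray. Grip it across y. A foot 30 x 24 mm round it rises 3 mm above the plate.
- tall_prism: The taller of two solid clear prisms (look like glass cells), loose, about 0.085 kg: 30 (x) x 38 (y) x 62 mm (z, upright). Origin at the centre of its underside. The two 38 mm wide faces (x = +-15 mm) are frosted white; the two 30 mm wide end faces (y = +-19 mm) are clear, not to be touched. Axes parallel to the tray's while in the pocket; light is to pass along y.
- tall_prism_mid (a point): Centre of the taller prism, 31 mm above its underside; axes as the prism.
- tall_prism_frosted: The two frosted plates (at x = +-15 mm) of the taller prism, part of it; same origin and axes. The faces to grip.
- tall_prism_clear: The two clear end faces (at y = +-19 mm) of the taller prism, part of it; same origin and axes. Not to be touched by the fingers.
- short_prism: The shorter prism, loose, about 0.055 kg: same shape but 40 mm high. Stands in the other pocket and stays there. Origin at the centre of its underside.
- jar: Bystander: white putty jar, 52 mm across, 58 mm high, loose. Origin under its centre.
- channel: Bystander: bent green plastic channel piece, 48 x 82 x 30 mm, loose. Origin under its centre.
- disc: Bystander: small bronze disc, 55 mm across, 10 mm high, loose. Origin under its centre.

How it is judged:
By the outcome, as a careful person would: the job done as asked, in the order asked, and still so for the second after the job is handed in, while the arm keeps its last pose, push and grip.
It also fails if it takes over 54 s, if anything falls off the work surface, if the arm or the gripper's body presses on something with over 40 N, if the wrist force passes 120 N, or if a joint passes its speed limit or range.

## Working session

There is one attempt and no reset: what is moved stays moved. The work goes in short steps, Python scripts to look and compute and a tool call to move; the robot and the scene stay as the last step left them, time stands still between calls to the robot, and variables do not carry over. Pictures are saved under pics/ and viewed, and the job is handed in when it is done.

Besides the shell and the picture viewer there is one more tool, called after "Emit:" by a JSON object that holds its "fn" and its "kwargs". arm_command: Moves the arm, as the interface text tells. Its arguments: {"type":"object","properties":{"increments":{"type":"array"},"gripper":{"type":"number"},"newtons":{"type":"number"}},"required":["increments"]}

```bash
mkdir -p pics; ls
python3 - <<'E'
from cell import readout, imaging, r
import cv2
s=readout.observe(); print({k:s[k] for k in('clock','tcp_pos','tool_rot','finger_gap')})
for n in('scene','top','wrist'):
    d=imaging.snapshot(n); cv2.imwrite(f'pics/{n}0.png',d['frame'])
    print(n,{k:v for k,v in d.items() if k!='frame'})
E
```

```text
pics
{'clock': 0.0, 'tcp_pos': array([0.18109376, 0.64977071, 0.23045078]), 'tool_rot': array([-7.33381685e-05,  1.35483810e-01,  9.90779209e-01, -8.31458470e-04]), 'finger_gap': 0.08525662658351534}
scene {'intrinsics': array([[397.53626395,   0.        , 256.26155054],
       [  0.        , 397.53626395, 189.75313689],
       [  0.        ,   0.        ,   1.        ]]), 'R': array([[ 0.90326618, -0.42888762,  0.01286918],
       [-0.28255031, -0.61710637, -0.73440116],
       [ 0.32291721,  0.65972354, -0.67859364]]), 't': array([-0.53946146,  0.19648964,  1.12234758])}
top {'intrinsics': array([[384.31186028,   0.        , 255.10321646],
       [  0.        , 384.31186028, 190.62377758],
       [  0.        ,   0.        ,   1.        ]]), 'R': array([[ 0.0124744 , -0.99989912, -0.00679187],
       [-0.99616087, -0.0118386 , -0.08673735],
       [ 0.0866482 ,  0.00784779, -0.99620806]]), 't': array([-0.09778367,  0.56099669,  1.14038487])}
wrist {'intrinsics': array([[268.49228285,   0.        , 257.96788878],
       [  0.        , 268.49228285, 193.21417881],
       [  0.        ,   0.        ,   1.        ]]), 'T_tool_cam': array([[-1.46069782e-04, -9.45637579e-01, -3.25222307e-01,
         8.33471400e-02],
       [ 9.99999643e-01, -4.08954975e-04,  7.39966040e-04,
        -2.79582553e-04],
       [-8.32740974e-04, -3.25222082e-01,  9.45637300e-01,
        -1.43379792e-01],
       [ 0.00000000e+00,  0.00000000e+00,  0.00000000e+00,
         1.00000000e+00]])}
```

View pics/scene0.png

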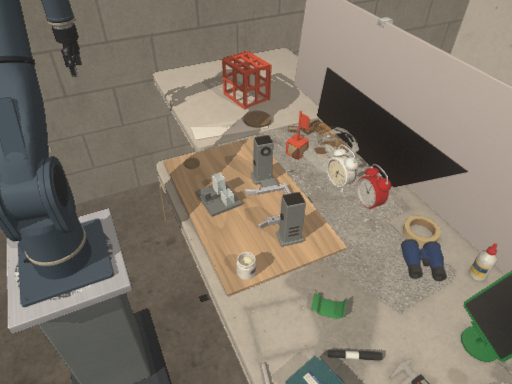

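View pics/top0.png

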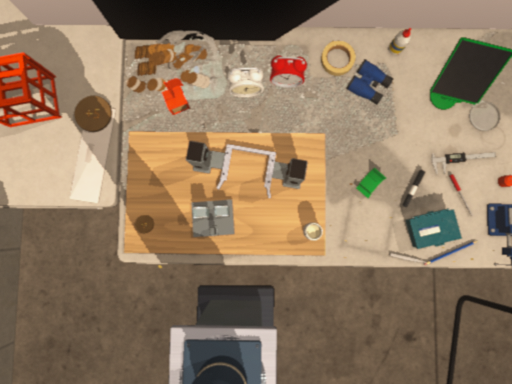

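View pics/wrist0.png

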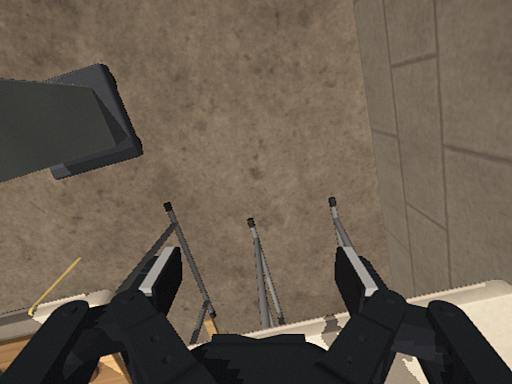

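The scene view shows the tray at about (220,195), with the towers near (263,160) and (291,218). In the top view the tray is at (212,217), the slot at about (247,170) and the jar at (314,231). The bronze disc is at (145,224). I'll zoom in on these.

Run:
```python
import cv2
a=cv2.imread('pics/top0.png')[125:255,120:335]; cv2.imwrite('pics/topz0.png',cv2.resize(a,None,fx=3.7,fy=3.7,interpolation=cv2.INTER_CUBIC))
a=cv2.imread('pics/scene0.png')[120:260,180:340]; cv2.imwrite('pics/scenez0.png',cv2.resize(a,None,fx=4.2,fy=4.2,interpolation=cv2.INTER_CUBIC))
```

```text
(no output)
```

View pics/topz0.png

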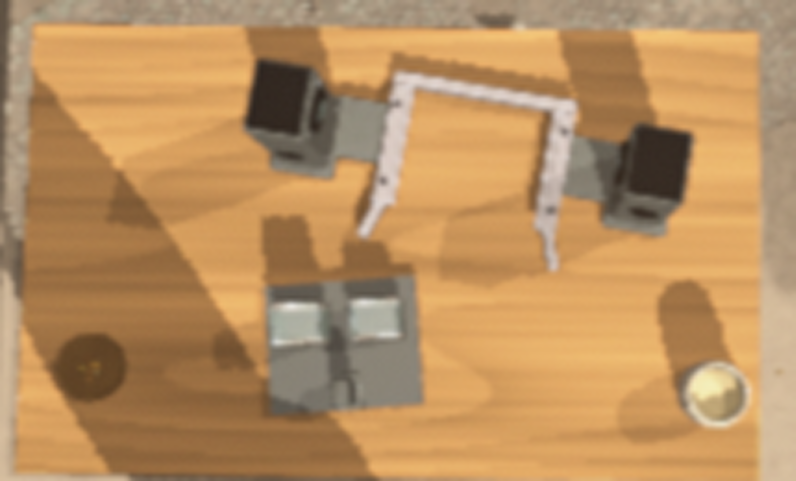

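View pics/scenez0.png

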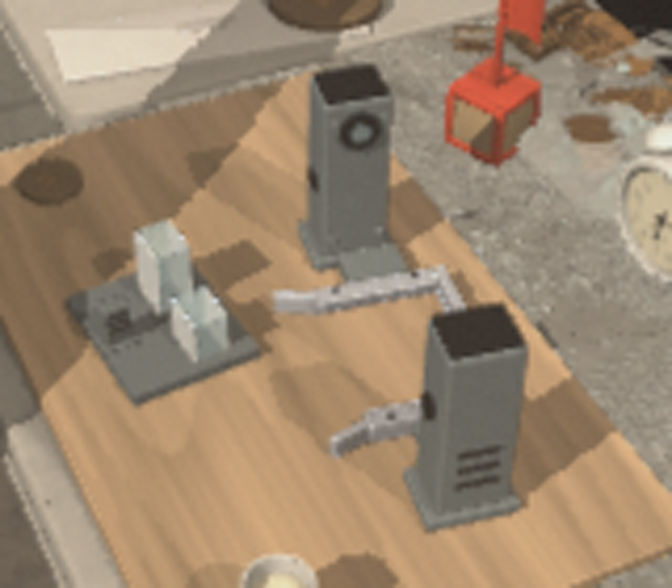

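```bash
cat > h.py <<'E'
import numpy as np
from scipy.spatial.transform import Rotation as Rn
from cell import readout, imaging, r
import cv2
def Rq(q): return Rn.from_quat([q[1],q[2],q[3],q[0]]).as_matrix()
def ray(d,uv,z,s=None):
    K=d['intrinsics']; v=np.linalg.solve(K,np.array([uv[0],uv[1],1.]))
    if 'R' in d: R=d['R'].T; o=-R@d['t']
    else:
        T=np.array(d['T_tool_cam']); Rt=Rq(s['tool_rot']); R=Rt@T[:3,:3]; o=Rt@T[:3,3]+s['tcp_pos']
    w=R@v; return o+w*(z-o[2])/w[2]
def proj(d,X,s=None):
    K=d['intrinsics']; X=np.asarray(X,float)
    if 'R' in d: c=d['R']@X+d['t']
    else:
        T=np.array(d['T_tool_cam']); Rt=Rq(s['tool_rot']); p=Rt.T@(X-s['tcp_pos']); c=T[:3,:3].T@(p-T[:3,3])
    u=K@c; return u[:2]/u[2]
def yaw(s):
    R=Rq(s['tool_rot']); return np.degrees(np.arctan2(R[1,0],R[0,0]))
def snap(n,name):
    s=readout.observe(); d=imaging.snapshot(n); cv2.imwrite(f'pics/{name}.png',d['frame'])
    if n=='wrist':
        cv2.imwrite(f'pics/{name}_z.png',cv2.resize(d['frame'],(800,600),interpolation=cv2.INTER_CUBIC))
    import pickle; pickle.dump((s,{k:v for k,v in d.items()}),open(f'pics/{name}.pkl','wb'))
    return s,d
E
python3 - <<'E'
from h import *
s,d=snap('top','top1')
f=lambda u,v:(u/3.7+120,v/3.7+125)
for n,p,z in [('tray FL',(268,286),.024),('FR',(411,268),.024),('BR',(423,402),.024),('BL',(268,415),.024),
 ('railLtop',(404,78),.0315),('railRtop',(568,105),.0315),('mouthL',(388,200),.0315),('mouthR',(545,222),.0315),('jar',(717,392),.072),('disc',(90,367),.024),('tab',(343,385),.062),
 ('tL1',(260,60),.177),('tL2',(321,75),.177),('tL3',(305,135),.177),('tL4',(247,120),.177),('tR1',(634,125),.177),('tR2',(692,135),.177),('tR3',(682,205),.177),('tR4',(622,190),.177)]:
    print(n,ray(d,f(*p),z).round(4))
print(Rq(s['tool_rot']).round(3),yaw(s))
E
```

```text
tray FL [0.5244 0.0982 0.024 ]
FR [ 0.5406 -0.0185  0.024 ]
BR [ 0.4318 -0.0302  0.024 ]
BL [0.4197 0.0954 0.024 ]
railLtop [ 0.6966 -0.0105  0.0315]
railRtop [ 0.6756 -0.1455  0.0315]
mouthL [0.5955 0.0007 0.0315]
mouthR [ 0.5789 -0.1275  0.0315]
jar [ 0.4436 -0.2615  0.072 ]
disc [0.4567 0.2416 0.024 ]
tab [0.4452 0.0306 0.062 ]
tL1 [0.6789 0.0822 0.177 ]
tL2 [0.6684 0.038  0.177 ]
tL3 [0.6247 0.0484 0.177 ]
tL4 [0.6351 0.0903 0.177 ]
tR1 [ 0.6346 -0.1871  0.177 ]
tR2 [ 0.6278 -0.2285  0.177 ]
tR3 [ 0.5774 -0.2215  0.177 ]
tR4 [ 0.5877 -0.1787  0.177 ]
[[-0.963  0.268 -0.   ]
 [ 0.268  0.963 -0.001]
 [-0.    -0.001 -1.   ]] 164.42989413654954
```

Emit:
{"fn": "arm_command", "kwargs": {"increments": [{"dp": [0,0,0],"turn": -6.8},{"dp": [0,0,0],"turn": -6.8},{"dp": [0,0,0],"turn": -6.8},{"dp": [-0.011,-0.031,0],"turn": 0},{"dp": [-0.011,-0.031,0],"turn": 0},{"dp": [-0.011,-0.031,0],"turn": 0},{"dp": [-0.011,-0.031,0],"turn": 0},{"dp": [-0.011,-0.031,0],"turn": 0},{"dp": [-0.011,-0.031,0],"turn": 0},{"dp": [-0.011,-0.031,0],"turn": 0}]}}

```text
clock: 1.03
tcp_pos: [0.2766, 0.4389, 0.2313]
tool_rot: [0.0, -0.042, 0.999, -0.0]
wrist_force: [0.4, -0.1, -0.6]
finger_gap: 0.0854
```

Emit:
{"fn": "arm_command", "kwargs": {"increments": [{"dp": [-0.011,-0.031,0],"turn": 0},{"dp": [-0.011,-0.031,0],"turn": 0},{"dp": [-0.011,-0.031,0],"turn": 0},{"dp": [-0.011,-0.031,0],"turn": 0},{"dp": [-0.011,-0.031,0],"turn": 0},{"dp": [-0.011,-0.031,0],"turn": 0},{"dp": [-0.011,-0.031,0],"turn": 0},{"dp": [-0.011,-0.031,0],"turn": 0},{"dp": [-0.011,-0.031,0],"turn": 0},{"dp": [-0.011,-0.031,0],"turn": 0}]}}

```text
clock: 1.87
tcp_pos: [0.4122, 0.1392, 0.2314]
tool_rot: [0.0, -0.042, 0.999, 0.0]
wrist_force: [0.3, 0.7, -0.1]
finger_gap: 0.0852
```

Emit:
{"fn": "arm_command", "kwargs": {"increments": [{"dp": [-0.011,-0.031,0],"turn": 0},{"dp": [-0.011,-0.031,0],"turn": 0},{"dp": [-0.011,-0.031,0],"turn": 0},{"dp": [0,0,0],"turn": 0},{"dp": [0,0,0],"turn": 0}]}}

```text
clock: 2.28
tcp_pos: [0.453, 0.0492, 0.2312]
tool_rot: [-0.0, -0.04, 0.999, -0.0]
wrist_force: [0.0, -0.2, -0.4]
finger_gap: 0.0854
```

Run:
```python
from h import *
s,d=snap('wrist','w1'); print(s['clock'],s['tcp_pos'],yaw(s),s['joint_vel'].round(4) if hasattr(s['joint_vel'],'round') else s['joint_vel'],s['wrist_force'])
```

```text
2.2833 [0.45295927 0.04921246 0.23123516] -175.40802741985922 [-0.0435 -0.0058 -0.0412  0.0129 -0.0076 -0.0004 -0.0224] [ 0.00199567 -0.24479682 -0.35707265]
```

View pics/w1_z.png

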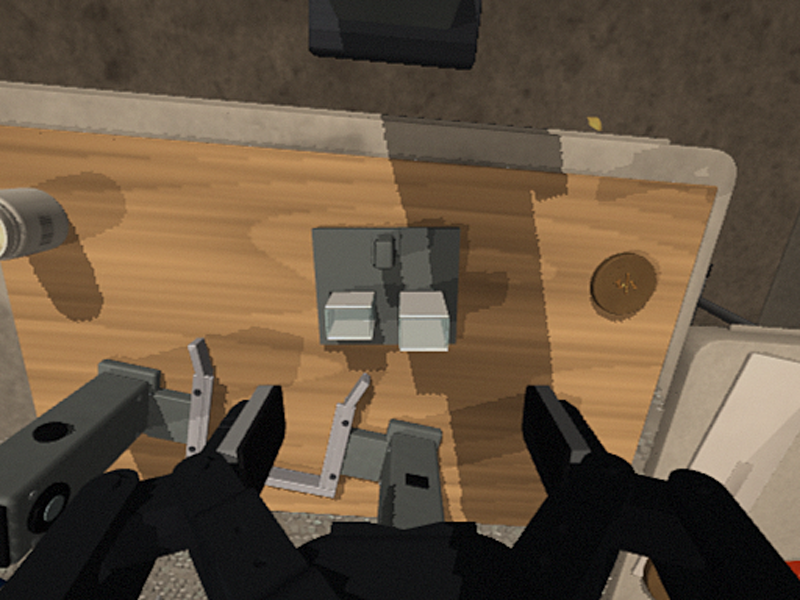

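The wrist view shows the tray, with its corners at (313,228), (460,227), (457,345) and (319,346). The tab is at (384,250), and the tall prism is on the image right (world +y). The fingers hide part of the slot, so I'll move over the tester to measure that.

Emit:
{"fn": "arm_command", "kwargs": {"increments": [{"dp": [-0.02,-0.025,0],"turn": 2.6},{"dp": [-0.02,-0.025,0],"turn": 2.6},{"dp": [-0.02,-0.025,0],"turn": 2.6},{"dp": [-0.02,-0.025,0],"turn": 2.6},{"dp": [-0.02,-0.02,0],"turn": 2.6},{"dp": [0,0,0],"turn": 0},{"dp": [0,0,0],"turn": 0}]}}

```text
clock: 2.92
tcp_pos: [0.5523, -0.069, 0.2308]
tool_rot: [-0.0, 0.071, 0.997, 0.0]
wrist_force: [-0.5, 0.7, -0.1]
finger_gap: 0.0857
```

Run:
```python
from h import *
s,d=snap('wrist','w2'); print(s['clock'],s['tcp_pos'],yaw(s))
a=cv2.imread('pics/w1.png')[135:235,190:305]; cv2.imwrite('pics/w1c.png',cv2.resize(a,None,fx=6,fy=6,interpolation=cv2.INTER_CUBIC))
```

```text
2.9167 [ 0.55230646 -0.06896374  0.23077823] 171.82947073555783
```

View pics/w2_z.png

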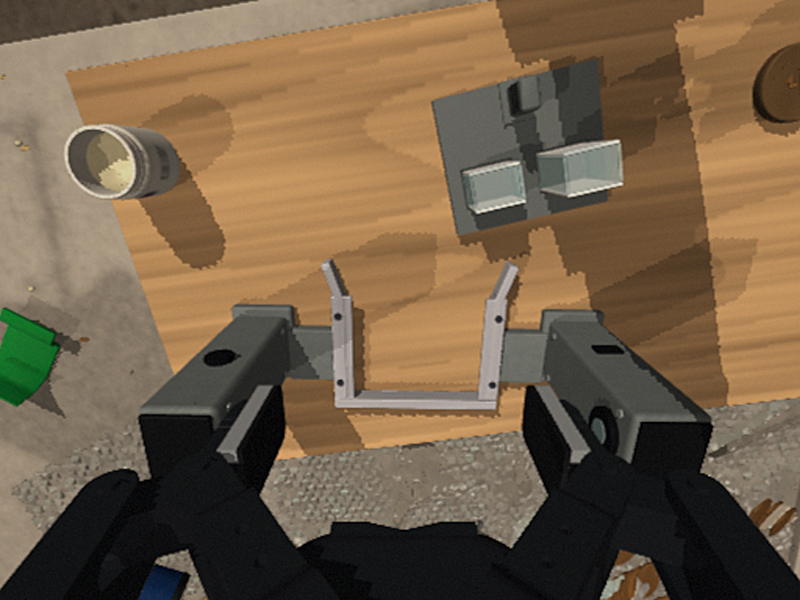

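View pics/w1c.png

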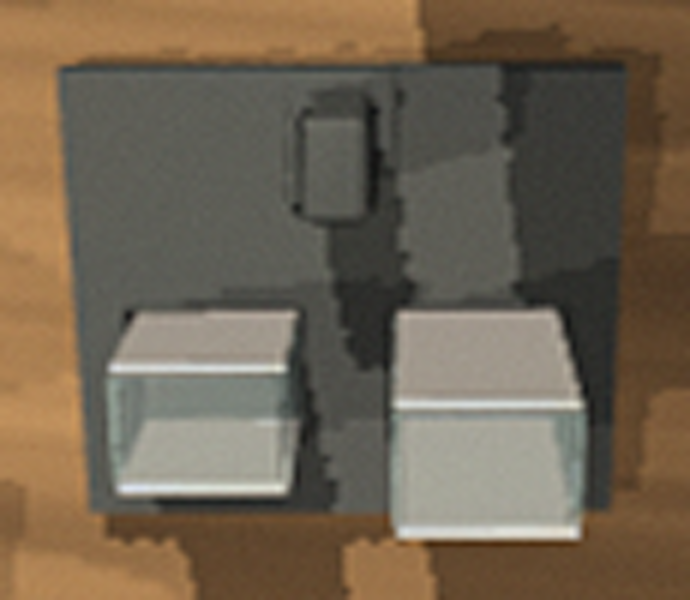

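The slot is fully visible: left rail about (340,300–395), right rail about (495,300–395), stop near row 400. I'll crop in on it.

Run:
```python
import cv2
a=cv2.imread('pics/w2.png')[160:270,195:345]; cv2.imwrite('pics/w2c.png',cv2.resize(a,None,fx=5,fy=5,interpolation=cv2.INTER_CUBIC))
a=cv2.imread('pics/w2.png')[30:160,265:405]; cv2.imwrite('pics/w2d.png',cv2.resize(a,None,fx=4,fy=4,interpolation=cv2.INTER_CUBIC))
```

```text
(no output)
```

View pics/w2c.png

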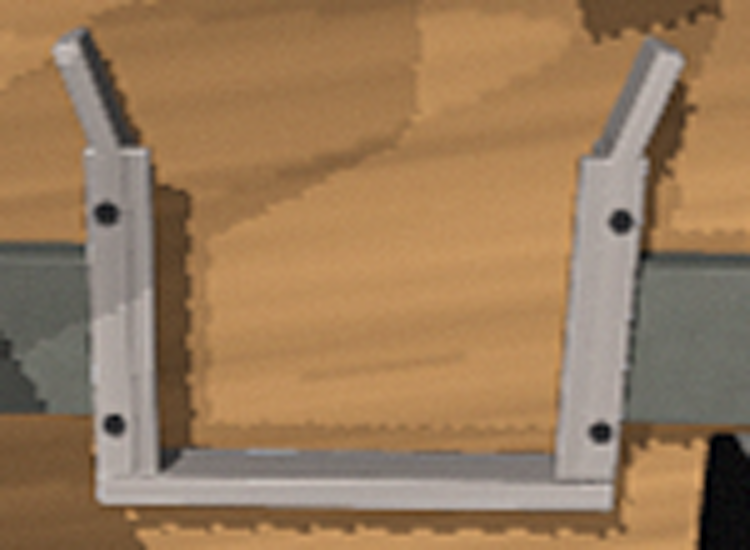

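View pics/w2d.png

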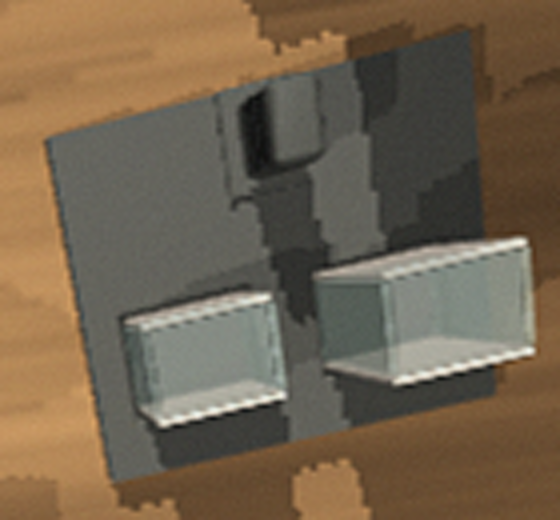

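Run:
```python
from h import *
import pickle
s,d=pickle.load(open('pics/w2.pkl','rb')); s1,d1=pickle.load(open('pics/w1.pkl','rb'))
f=lambda x,y:((x+.5)/5-.5+195,(y+.5)/5-.5+160)
P={k:ray(d,f(*p),z,s)[:2] for k,p,z in [('lf',(150,152),.0315),('rf',(583,158),.0315),('lb',(159,473),.0315),('rb',(556,479),.0315),('sl',(165,479),.032),('sr',(553,481),.032),('olf',(86,150),.0315),('orf',(648,158),.0315),('olb',(97,480),.0315),('orb',(614,482),.0315)]}
for k in P: print(k,P[k].round(4))
# image-left is world right (y-)
ya=lambda l,r: np.degrees(np.arctan2(-(l-r)[0],(l-r)[1]))
xa=lambda f,b: np.degrees(np.arctan2((f-b)[1],(f-b)[0]))
print('yaw',ya(P['rf'],P['lf']),ya(P['sr'],P['sl']),ya(P['orb'],P['olb']),xa(P['lb'],P['lf']),xa(P['rb'],P['rf']),xa((P['lb']+P['rb'])/2,(P['lf']+P['rf'])/2),xa((P['olb']+P['orb'])/2,(P['olf']+P['orf'])/2))
print('widths',np.linalg.norm(P['rf']-P['lf']),np.linalg.norm(P['rb']-P['lb']),np.linalg.norm((P['lb']+P['rb'])/2-(P['lf']+P['rf'])/2))
print('centre', ((P['lf']+P['rf'])/2*52+(P['sl']+P['sr'])/2*48)/100, ((P['olf']+P['orf'])/2*52+(P['olb']+P['orb'])/2*48)/100)
def tray(d,s,g,c):
    Q=[ray(d,g(*p),.024,s)[:2] for p in c]  # BL(y+ back),BR,FR,FL
    BL,BR,FR,FL=Q; 
    for q in Q: print('   ',q.round(4))
    print('tray c',(sum(Q)/4).round(4),'yaw',xa(FL,BL),xa(FR,BR),ya(BL,BR),ya(FL,FR),'len',np.linalg.norm(FL-BL),np.linalg.norm(FR-BR),np.linalg.norm(BL-BR),np.linalg.norm(FL-FR))
    return sum(Q)/4
g1=lambda x,y:((x+.5)/6-.5+190,(y+.5)/6-.5+135)
tray(d1,s1,g1,[(626,66),(60,68),(88,514),(610,513)])
g2=lambda x,y:((x+.5)/4-.5+265,(y+.5)/4-.5+30)
tray(d,s,g2,[(470,30),(45,140),(113,483),(493,397)])
# tab top centre z=.062
print('tab',ray(d1,g1(335,165),.062,s1).round(4), ray(d,g2(297,118),.062,s).round(4))
```

```text
lf [ 0.5754 -0.1177]
rf [ 0.5937 -0.0026]
lb [ 0.6731 -0.1331]
rb [ 0.6917 -0.0182]
sl [ 0.675  -0.1316]
sr [ 0.6919 -0.0192]
olf [ 0.5724 -0.1346]
orf [0.5961 0.0147]
olb [ 0.6728 -0.1515]
orb [ 0.6951 -0.0015]
yaw -9.029557897351003 -8.545146467975904 -8.46061573864075 -8.964099410193018 -9.062120715469467 -9.01319519030002 -9.428289659789161
widths 0.1165212409043812 0.11635229816825493 0.09910660224187882
centre [ 0.63201107 -0.06745246] [ 0.63211859 -0.06786141]
    [0.421  0.0933]
    [ 0.4312 -0.0291]
    [ 0.537  -0.0214]
    [0.5268 0.1026]
tray c [0.479  0.0363] yaw 5.022281604857299 4.136937271667654 4.784163979207002 4.700072911640505 len 0.10621209451768411 0.10603528825035513 0.12281293477611299 0.12445225254954992
    [0.4213 0.094 ]
    [ 0.4325 -0.0304]
    [ 0.5367 -0.0207]
    [0.5266 0.102 ]
tray c [0.4793 0.0362] yaw 4.297580545078273 5.316771469396746 5.115941921833361 4.713366650598729 len 0.10557738409486135 0.10470264415751393 0.12492748453299966 0.12305560459013959
tab [0.4394 0.0329 0.062 ] [0.4407 0.0328 0.062 ]
```

Emit:
{"fn": "arm_command", "kwargs": {"increments": [{"dp": [0,0,0],"turn": -6.45},{"dp": [0,0,0],"turn": -6.45},{"dp": [0.0256,0.0278,0],"turn": 0},{"dp": [0.0256,0.0278,0],"turn": 0},{"dp": [0.0256,0.0278,0],"turn": 0},{"dp": [0.0256,0.0278,0],"turn": 0},{"dp": [0,0,0.03],"turn": 0},{"dp": [0,0,0.03],"turn": 0},{"dp": [0,0,0],"turn": 0},{"dp": [0,0,0],"turn": 0}], "gripper": 0.6}}

```text
clock: 3.8
tcp_pos: [0.4393, 0.0341, 0.1711]
tool_rot: [-0.002, -0.043, 0.999, -0.0]
wrist_force: [0.8, -0.8, 0.5]
finger_gap: 0.0513
```

Run:
```python
from h import *
s,d=snap('wrist','w3'); print(s['clock'],s['tcp_pos'],yaw(s),s['finger_gap'])
print(proj(d,[.4411,.0332,.062],s)*1.5625)
```

```text
3.8 [0.43931778 0.03406805 0.17114113] -175.11992985289115 0.05127812600082713
[401.86279665 299.79329777]
```

View pics/w3_z.png

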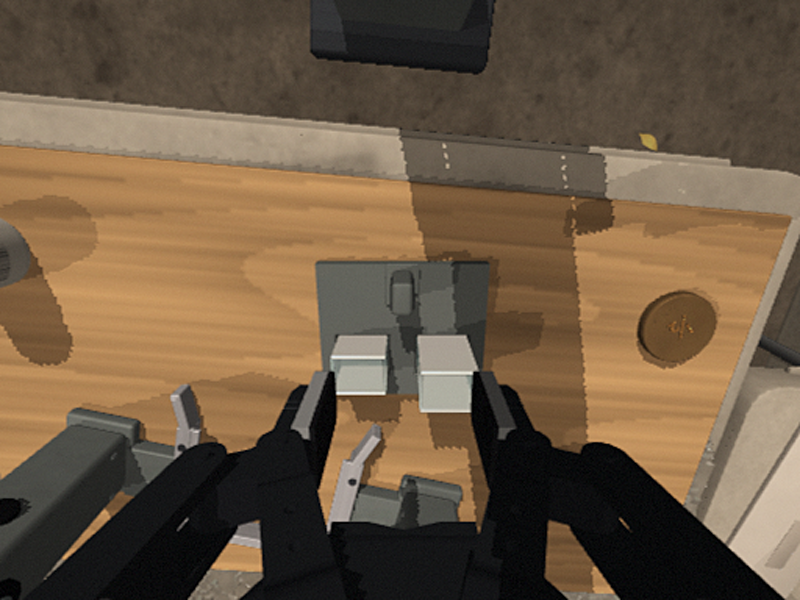

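The predicted tab position of (402,300) matches the tab seen at about (402,295). Descending now.

Emit:
{"fn": "arm_command", "kwargs": {"increments": [{"dp": [-0.0015,-0.0008,0.027],"turn": 0},{"dp": [0,0,0.027],"turn": 0},{"dp": [0,0,0.027],"turn": 0},{"dp": [0,0,0.027],"turn": 0},{"dp": [0,0,0.018],"turn": 0},{"dp": [0,0,0.01],"turn": 0},{"dp": [0,0,0],"turn": 0},{"dp": [0,0,0],"turn": 0}]}}

```text
clock: 4.52
tcp_pos: [0.4432, 0.0324, 0.0361]
tool_rot: [0.0, -0.041, 0.999, 0.0]
wrist_force: [0.8, 0.2, 0.7]
finger_gap: 0.0512
```

Emit:
{"fn": "arm_command", "kwargs": {"increments": [{"dp": [0,0,0],"turn": 0},{"dp": [0,0,0],"turn": 0},{"dp": [0,0,0],"turn": 0},{"dp": [0,0,0],"turn": 0},{"dp": [0,0,0],"turn": 0},{"dp": [0,0,0],"turn": 0},{"dp": [0,0,0],"turn": 0},{"dp": [0,0,0],"turn": 0}], "gripper": 0.0, "newtons": 40}}

```text
clock: 5.18
tcp_pos: [0.4431, 0.0325, 0.0364]
tool_rot: [0.001, -0.042, 0.999, 0.0]
wrist_force: [-0.9, -0.4, 10.9]
finger_gap: 0.0133
```

Run:
```python
from h import *
s,d=snap('wrist','w4'); print(s['clock'],s['tcp_pos'],yaw(s),s['finger_gap'],s['wrist_force'],s['ft_torque'])
```

```text
5.1833 [0.44314026 0.03249007 0.03642833] -175.23286505116178 0.013288862754027974 [-0.8716543  -0.40791573 10.89127728] [0.07702687 0.25691835 0.24387561]
```

View pics/w4_z.png

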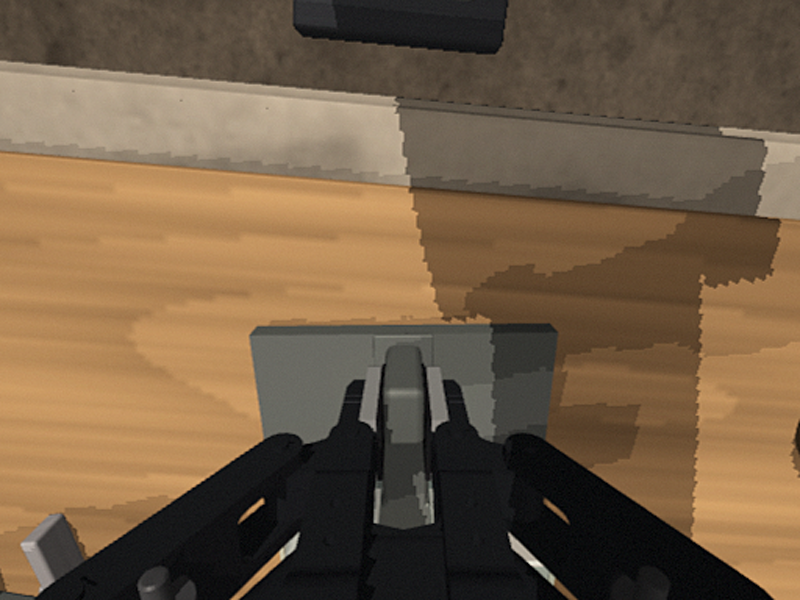

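Grip holds on the tab, with about 11 N of vertical load. I'll relieve that slightly, then turn the tray into line with the slot.

Emit:
{"fn": "arm_command", "kwargs": {"increments": [{"dp": [0,0,-0.001],"turn": 0},{"dp": [0,0,0],"turn": 1.2},{"dp": [0,0,0],"turn": 1.8},{"dp": [0,0,0],"turn": 1.8},{"dp": [0,0,0],"turn": 1.8},{"dp": [0,0,0],"turn": 1.8},{"dp": [0,0,0],"turn": 1.8},{"dp": [0,0,0],"turn": 1.8},{"dp": [0,0,0],"turn": 1.2},{"dp": [0,0,0],"turn": 0.6}]}}

```text
clock: 6.07
tcp_pos: [0.4427, 0.0324, 0.0364]
tool_rot: [0.0, 0.08, 0.997, 0.0]
wrist_force: [0.3, 2.6, 4.6]
finger_gap: 0.0131
```

Emit:
{"fn": "arm_command", "kwargs": {"increments": [{"dp": [-0.001,-0.003,0],"turn": 0},{"dp": [-0.0025,-0.0065,0],"turn": 0},{"dp": [-0.0025,-0.0065,0],"turn": 0},{"dp": [-0.0025,-0.0065,0],"turn": 0},{"dp": [-0.0025,-0.0065,0],"turn": 0},{"dp": [-0.0025,-0.0065,0],"turn": 0},{"dp": [-0.0025,-0.0065,0],"turn": 0},{"dp": [-0.0025,-0.0065,0],"turn": 0},{"dp": [-0.0025,-0.0065,0],"turn": 0},{"dp": [-0.0025,-0.0065,0],"turn": 0}]}}

```text
clock: 6.9
tcp_pos: [0.4555, -0.0313, 0.0364]
tool_rot: [-0.0, 0.079, 0.997, 0.001]
wrist_force: [-1.0, 9.1, 9.0]
finger_gap: 0.0132
```

Emit:
{"fn": "arm_command", "kwargs": {"increments": [{"dp": [-0.0025,-0.006,0],"turn": 0},{"dp": [-0.001,-0.0023,0],"turn": 0},{"dp": [0,0,0],"turn": 0},{"dp": [0,0,0],"turn": 0},{"dp": [0,0,0],"turn": 0}]}}

```text
clock: 7.32
tcp_pos: [0.4577, -0.0411, 0.0364]
tool_rot: [-0.0, 0.079, 0.997, 0.0]
wrist_force: [-1.5, 2.6, 7.9]
finger_gap: 0.0134
```

Run:
```python
from h import *
s,d=snap('wrist','w5'); snap('top','top5'); snap('scene','scene5'); print(s['clock'],s['tcp_pos'],yaw(s),s['finger_gap'],s['wrist_force'],s['ft_torque'])
a=cv2.imread('pics/top5.png')[125:255,120:335]; cv2.imwrite('pics/topz5.png',cv2.resize(a,None,fx=3.7,fy=3.7,interpolation=cv2.INTER_CUBIC))
a=cv2.imread('pics/scene5.png')[120:260,180:340]; cv2.imwrite('pics/scenez5.png',cv2.resize(a,None,fx=4.2,fy=4.2,interpolation=cv2.INTER_CUBIC))
th=np.radians(-9); c,sn=np.cos(th),np.sin(th)
def tw(x,y,z): return [0.632+c*x-sn*y,-.0677+sn*x+c*y,.014+z]
v=s['tcp_pos'][:2]-np.array([.632,-.0677]); print('tcp in tester',c*v[0]+sn*v[1],-sn*v[0]+c*v[1])
for p in [(-.1925,.062),(-.1925,-.062)]: print(proj(d,tw(*p,.01),s)*1.5625)
```

```text
7.3167 [ 0.45769907 -0.04106141  0.03643278] 170.90312268368993 0.013444160787621983 [-1.45797403  2.62134788  7.88494873] [0.57325157 0.12567567 0.26461232]
tcp in tester -0.17632218906150252 -0.0009560455999347885
[559.602694   333.47924558]
[252.17235376 334.09175032]
```

View pics/w5_z.png

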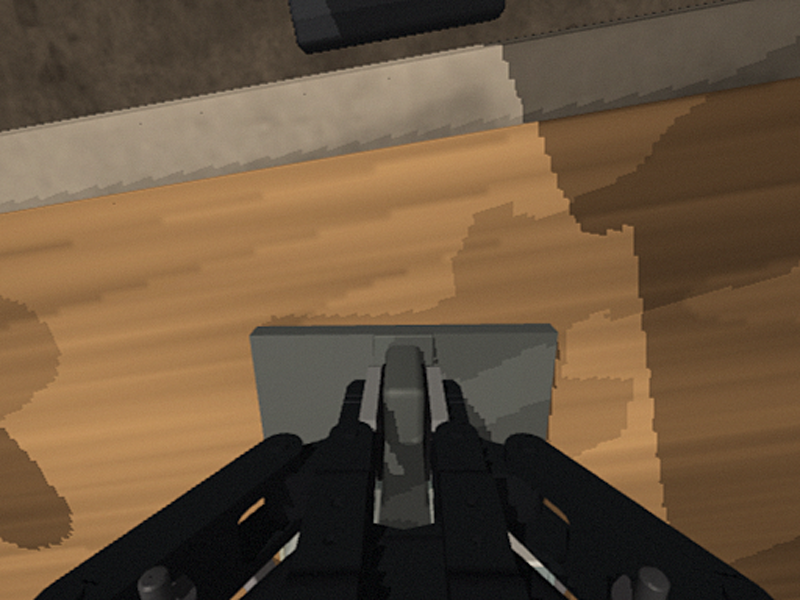

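View pics/topz5.png

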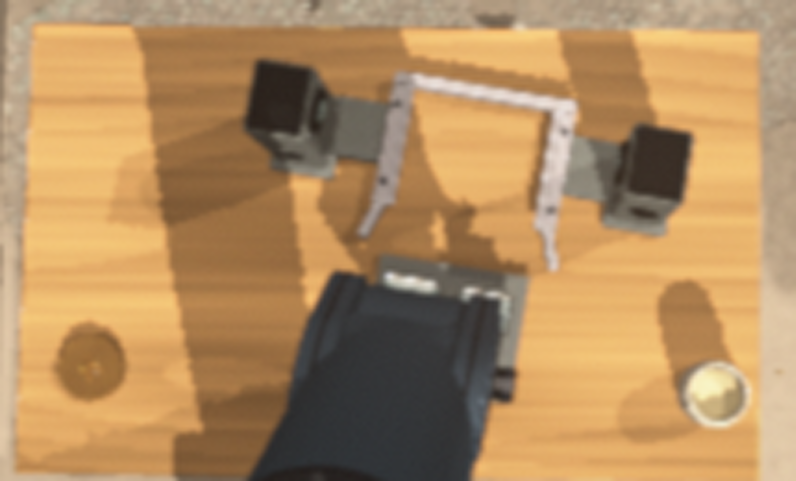

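View pics/scenez5.png

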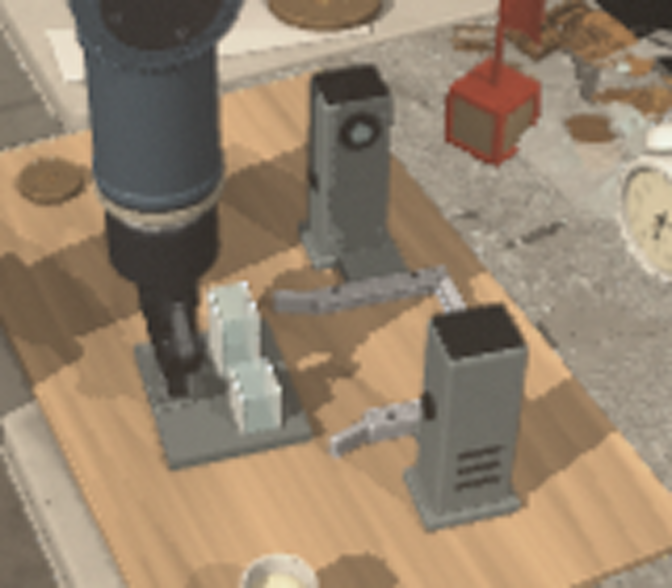

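The tray is lined up in front of the slot with both prisms standing, and is 1 mm to the right. I'll correct that as it slides in.

Emit:
{"fn": "arm_command", "kwargs": {"increments": [{"dp": [-0.002,0.0005,0],"turn": 0},{"dp": [-0.005,0.0005,0],"turn": 0},{"dp": [-0.006,0,0],"turn": 0},{"dp": [-0.006,0,0],"turn": 0},{"dp": [-0.006,0,0],"turn": 0},{"dp": [-0.006,0,0],"turn": 0},{"dp": [-0.006,0,0],"turn": 0},{"dp": [-0.006,0,0],"turn": 0},{"dp": [-0.006,0,0],"turn": 0},{"dp": [-0.006,0,0],"turn": 0}]}}

```text
clock: 8.3
tcp_pos: [0.5064, -0.0488, 0.0362]
tool_rot: [-0.005, 0.08, 0.997, -0.0]
wrist_force: [-17.5, 2.2, 24.3]
finger_gap: 0.0135
```

```bash
cat >> h.py <<'E'
C=np.array([.632,-.0677]); TH=np.radians(-9.0)
def tin(p):
    c,sn=np.cos(TH),np.sin(TH); v=np.asarray(p)[:2]-C; return np.array([c*v[0]+sn*v[1],-sn*v[0]+c*v[1]])
def tw(x,y,z):
    c,sn=np.cos(TH),np.sin(TH); return np.array([C[0]+c*x-sn*y,C[1]+sn*x+c*y,.014+z])
E
python3 - <<'E'
from h import *
s=readout.observe(); print(tin(s['tcp_pos']),s['wrist_force'],s['ft_torque'],yaw(s))
E
```

```text
[-0.12701222 -0.00099003] [-17.5468108    2.24443502  24.3184432 ] [ 0.7024544   3.55622864 -0.05275071] 170.83237047884623
```

Emit:
{"fn": "arm_command", "kwargs": {"increments": [{"dp": [0,0,0],"turn": 0},{"dp": [0,0,0],"turn": 0}]}}

```text
clock: 8.47
tcp_pos: [0.5089, -0.0491, 0.0362]
tool_rot: [-0.003, 0.08, 0.997, -0.0]
wrist_force: [-10.3, 1.6, 15.2]
finger_gap: 0.0133
```

Run:
```python
from h import *
s,d=snap('wrist','w6'); snap('top','top6'); snap('scene','scene6'); print(s['clock'],tin(s['tcp_pos']),s['tcp_pos'],yaw(s),s['finger_gap'],s['wrist_force'],s['ft_torque'])
a=cv2.imread('pics/top6.png')[125:255,120:335]; b=cv2.resize(a,None,fx=3.7,fy=3.7,interpolation=cv2.INTER_CUBIC)
cv2.imwrite('pics/topz6.png',b)
a=cv2.imread('pics/scene6.png')[120:260,180:340]; cv2.imwrite('pics/scenez6.png',cv2.resize(a,None,fx=4.2,fy=4.2,interpolation=cv2.INTER_CUBIC))
```

```text
8.4667 [-0.12443966 -0.00092466] [ 0.50894775 -0.04914663  0.03617914] 170.82797780369893 0.013335989036969137 [-10.25221928   1.6181878   15.2152676 ] [0.32377    2.05384281 0.02055756]
```

View pics/w6_z.png

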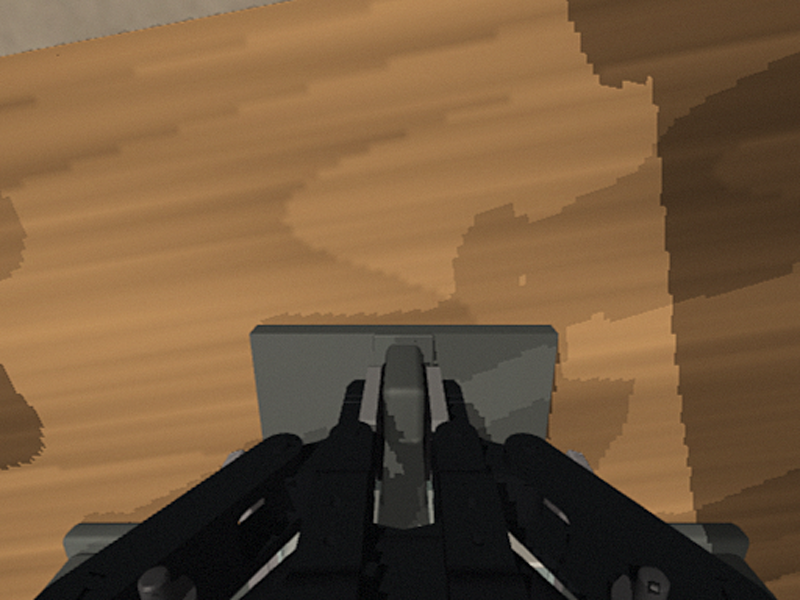

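View pics/topz6.png

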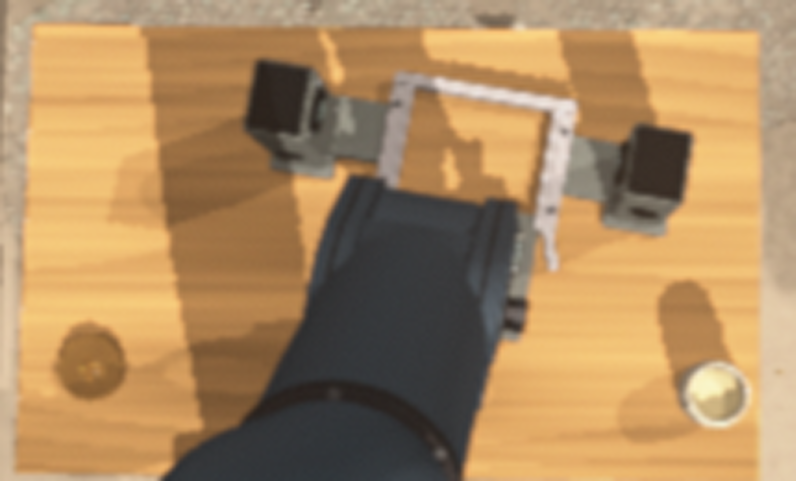

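View pics/scenez6.png

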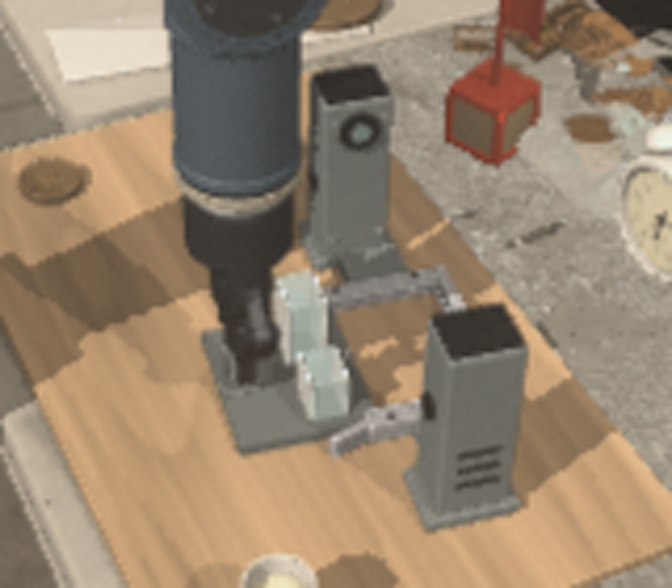

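Nothing is visibly catching, and the tray is in the flare with both prisms upright. The down-load adds friction, so I'll ease it by 0.5 mm and go on slower.

Emit:
{"fn": "arm_command", "kwargs": {"increments": [{"dp": [0,0.0005,-0.0005],"turn": 0},{"dp": [-0.002,0,0],"turn": 0},{"dp": [-0.004,0,0],"turn": 0},{"dp": [-0.004,0,0],"turn": 0},{"dp": [-0.004,0,0],"turn": 0},{"dp": [-0.004,0,0],"turn": 0}]}}

```text
clock: 9.12
tcp_pos: [0.531, -0.0512, 0.0365]
tool_rot: [-0.0, 0.079, 0.997, -0.0]
wrist_force: [0.2, 0.4, -5.2]
finger_gap: 0.0134
```

Run:
```python
from h import *
s=readout.observe(); print(tin(s['tcp_pos']),s['wrist_force'],s['ft_torque'],yaw(s))
```

```text
[-0.10234777  0.00053469] [ 0.17534372  0.35471754 -5.2484197 ] [-0.00668292  0.19504378  0.01118636] 170.91925378053168
```

Emit:
{"fn": "arm_command", "kwargs": {"increments": [{"dp": [-0.003,-0.0003,0.0003],"turn": 0},{"dp": [-0.005,0,0],"turn": 0},{"dp": [-0.005,0,0],"turn": 0},{"dp": [-0.005,0,0],"turn": 0},{"dp": [-0.005,0,0],"turn": 0},{"dp": [-0.005,0,0],"turn": 0}]}}

```text
clock: 9.62
tcp_pos: [0.5586, -0.0558, 0.0365]
tool_rot: [0.0, 0.079, 0.997, -0.0]
wrist_force: [0.5, 0.7, -6.0]
finger_gap: 0.0131
```

Run:
```python
from h import *
s=readout.observe(); print(tin(s['tcp_pos']),s['wrist_force'],s['ft_torque'],yaw(s))
```

```text
[-0.07434641  0.00028932] [ 0.49690112  0.74721779 -5.9709303 ] [ 0.03662471  0.20104531 -0.01471493] 170.9289089863967
```

Emit:
{"fn": "arm_command", "kwargs": {"increments": [{"dp": [-0.004,0,0.0005],"turn": 0},{"dp": [-0.005,0,0.0003],"turn": 0},{"dp": [-0.005,0,0],"turn": 0},{"dp": [-0.005,0,0],"turn": 0},{"dp": [-0.004,0,0],"turn": 0},{"dp": [-0.003,0,0],"turn": 0},{"dp": [-0.002,0,0],"turn": 0}]}}

```text
clock: 10.2
tcp_pos: [0.5837, -0.0599, 0.0362]
tool_rot: [-0.002, 0.079, 0.997, 0.0]
wrist_force: [-11.1, 1.3, 12.1]
finger_gap: 0.0132
```

Run:
```python
from h import *
s=readout.observe(); print(tin(s['tcp_pos']),s['wrist_force'],s['ft_torque'],yaw(s))
```

```text
[-0.04888029  0.00014508] [-11.05267912   1.34149882  12.06772657] [0.43862436 2.39623483 0.01820555] 170.9184532878892
```

Emit:
{"fn": "arm_command", "kwargs": {"increments": [{"dp": [-0.002,0,-0.0003],"turn": 0},{"dp": [-0.002,0,0],"turn": 0},{"dp": [-0.002,0,0],"turn": 0},{"dp": [-0.002,0,0],"turn": 0},{"dp": [-0.0015,0,0],"turn": 0},{"dp": [0,0,0],"turn": 0}]}}

```text
clock: 10.7
tcp_pos: [0.5943, -0.0615, 0.0363]
tool_rot: [-0.001, 0.079, 0.997, 0.0]
wrist_force: [-5.4, 0.5, 5.3]
finger_gap: 0.0134
```

Run:
```python
from h import *
s=readout.observe(); print(tin(s['tcp_pos']),s['wrist_force'],s['ft_torque'],yaw(s))
```

```text
[-0.03815795  0.00021218] [-5.39184419  0.53416703  5.27805626] [0.27142821 1.3993007  0.0382747 ] 170.92461843723427
```

Emit:
{"fn": "arm_command", "kwargs": {"increments": [{"dp": [-0.001,0,0],"turn": 0},{"dp": [-0.001,0,0],"turn": 0},{"dp": [0,0,0],"turn": 0}]}}

```text
clock: 10.95
tcp_pos: [0.5958, -0.0618, 0.0363]
tool_rot: [-0.001, 0.079, 0.997, 0.0]
wrist_force: [-8.2, 1.5, 7.8]
finger_gap: 0.0133
```

Emit:
{"fn": "arm_command", "kwargs": {"increments": [{"dp": [-0.001,0,0],"turn": 0},{"dp": [-0.001,0,0],"turn": 0},{"dp": [0,0,0],"turn": 0}]}}

```text
clock: 11.2
tcp_pos: [0.5958, -0.0618, 0.0362]
tool_rot: [-0.003, 0.079, 0.997, 0.0]
wrist_force: [-14.6, 2.8, 14.2]
finger_gap: 0.0134
```

Run:
```python
from h import *
s=readout.observe(); print(tin(s['tcp_pos']),s['wrist_force'],s['ft_torque'],yaw(s))
```

```text
[-0.03672475  0.00015634] [-14.5844423    2.80955117  14.19243256] [ 0.6082208   3.08968882 -0.0153628 ] 170.91974725632122
```

Emit:
{"fn": "arm_command", "kwargs": {"increments": [{"dp": [-0.0015,0,0],"turn": 0},{"dp": [-0.0015,0,0],"turn": 0},{"dp": [0,0,0],"turn": 0}]}}

```text
clock: 11.45
tcp_pos: [0.5957, -0.0618, 0.0362]
tool_rot: [-0.006, 0.079, 0.997, 0.001]
wrist_force: [-25.1, 3.9, 24.7]
finger_gap: 0.0133
```

Run:
```python
from h import *
s,d=snap('wrist','w7'); snap('scene','scene7'); print(s['clock'],tin(s['tcp_pos']),yaw(s),s['wrist_force'],s['ft_torque'])
for p in [(-.0525,.062),(-.0525,-.062)]: print(proj(d,tw(*p,.01),s)*1.5625)
a=cv2.imread('pics/scene7.png')[120:260,180:340]; cv2.imwrite('pics/scenez7.png',cv2.resize(a,None,fx=4.2,fy=4.2,interpolation=cv2.INTER_CUBIC))
```

```text
11.45 [-0.03678091  0.00019521] 170.92417590483038 [-25.0625401    3.93227902  24.70474801] [ 0.94177901  5.0176677  -0.05626285]
[556.58542492 334.93974169]
[249.46701164 335.46771144]
```

View pics/w7_z.png

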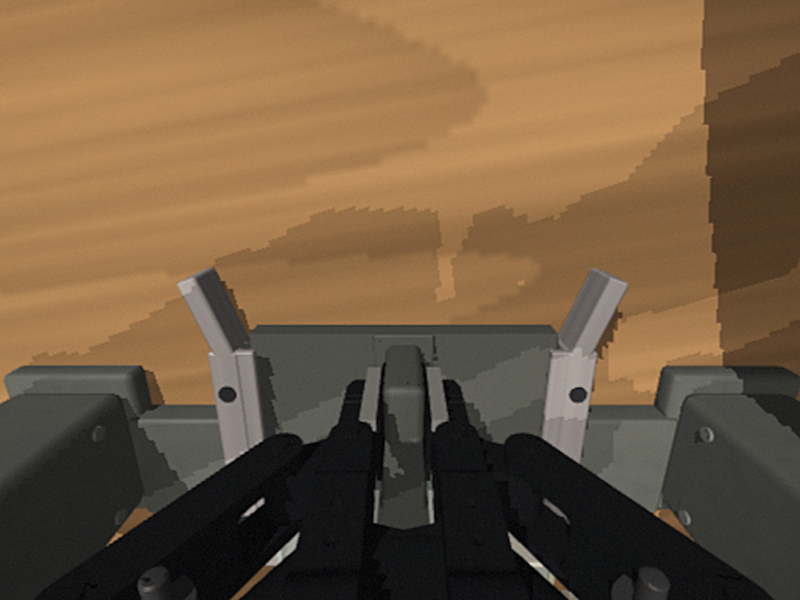

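View pics/scenez7.png

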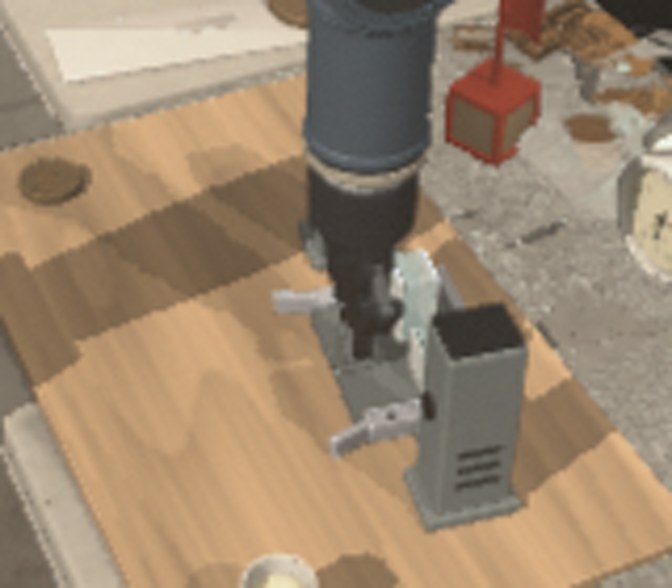

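The tray is on the stop: it took 25 N with no further motion, and the back edge is on the predicted row (about 335). Now I'll relax the push and release.

Emit:
{"fn": "arm_command", "kwargs": {"increments": [{"dp": [0.003,0,-0.0003],"turn": 0},{"dp": [0.0015,0,0],"turn": 0},{"dp": [0,0,0],"turn": 0}]}}

```text
clock: 11.8
tcp_pos: [0.5959, -0.0616, 0.0363]
tool_rot: [-0.001, 0.079, 0.997, 0.0]
wrist_force: [-7.9, 1.8, 4.1]
finger_gap: 0.0134
```

Run:
```python
from h import *
s=readout.observe(); print(tin(s['tcp_pos']),s['wrist_force'],s['joint_pos'])
```

```text
[-0.03663344  0.00034754] [-7.91877774  1.79941093  4.14483259] [-0.05595667  0.69902555  0.12930952  1.84482597 -0.14631502  0.60983584
  1.57608875]
```

Emit:
{"fn": "arm_command", "kwargs": {"increments": [{"dp": [0,0,0],"turn": 0},{"dp": [0,0,0],"turn": 0},{"dp": [0,0,0],"turn": 0},{"dp": [0,0,0],"turn": 0},{"dp": [0,0,-0.01],"turn": 0},{"dp": [0,0,-0.03],"turn": 0},{"dp": [0,0,-0.04],"turn": 0},{"dp": [0,0,-0.04],"turn": 0},{"dp": [0.02,0,-0.03],"turn": 0},{"dp": [0.02,0,0],"turn": 0}], "gripper": 0.4}}

```text
clock: 12.63
tcp_pos: [0.5615, -0.0565, 0.1931]
tool_rot: [0.006, 0.079, 0.997, 0.0]
wrist_force: [1.0, -0.4, -0.4]
finger_gap: 0.0343
```

Emit:
{"fn": "arm_command", "kwargs": {"increments": [{"dp": [0.02,0,0],"turn": 0},{"dp": [0,0,0],"turn": 0},{"dp": [0,0,0],"turn": 0}], "gripper": 0.6}}

```text
clock: 12.88
tcp_pos: [0.538, -0.0525, 0.1875]
tool_rot: [0.001, 0.079, 0.997, 0.0]
wrist_force: [0.8, 0.0, -0.3]
finger_gap: 0.0511
```

Run:
```python
from h import *
s,d=snap('wrist','w8'); print(s['clock'],tin(s['tcp_pos']),s['tcp_pos'],yaw(s),s['finger_gap'],s['wrist_force'])
a=d['frame'][150:384,130:400]; cv2.imwrite('pics/w8c.png',cv2.resize(a,None,fx=2.5,fy=2.5,interpolation=cv2.INTER_CUBIC))
snap('scene','scene8')
```

```text
12.8833 [-0.09526845  0.00032344] [ 0.53795506 -0.05247727  0.18752528] 170.92878998148683 0.05112027414732106 [ 0.76423467  0.02246545 -0.33919702]
```

View pics/w8_z.png

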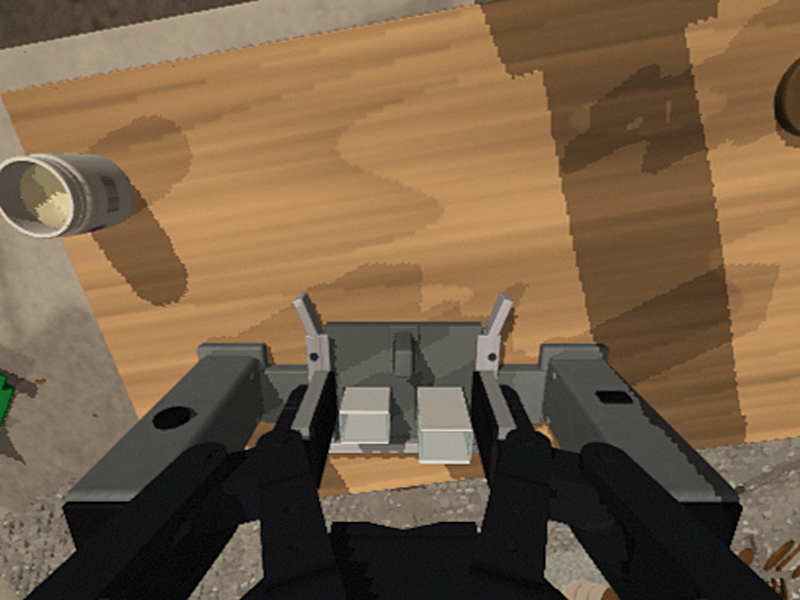

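View pics/scene8.png

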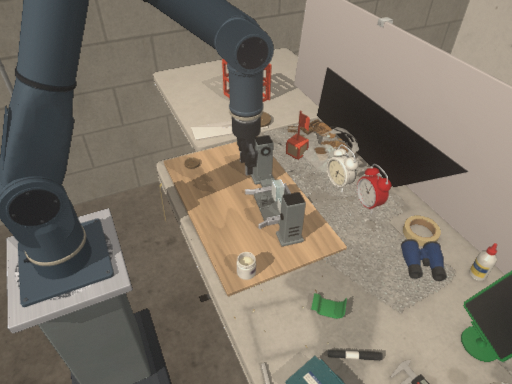

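The tray is home, with its back edge at row 323 and both prisms standing. The tall prism's top is at about (418–470, 430–463). I'll measure it.

Run:
```python
import cv2
a=cv2.imread('pics/w8.png')[195:310,185:330]; cv2.imwrite('pics/w8d.png',cv2.resize(a,None,fx=5.5,fy=5.2,interpolation=cv2.INTER_CUBIC))
```

```text
(no output)
```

View pics/w8d.png

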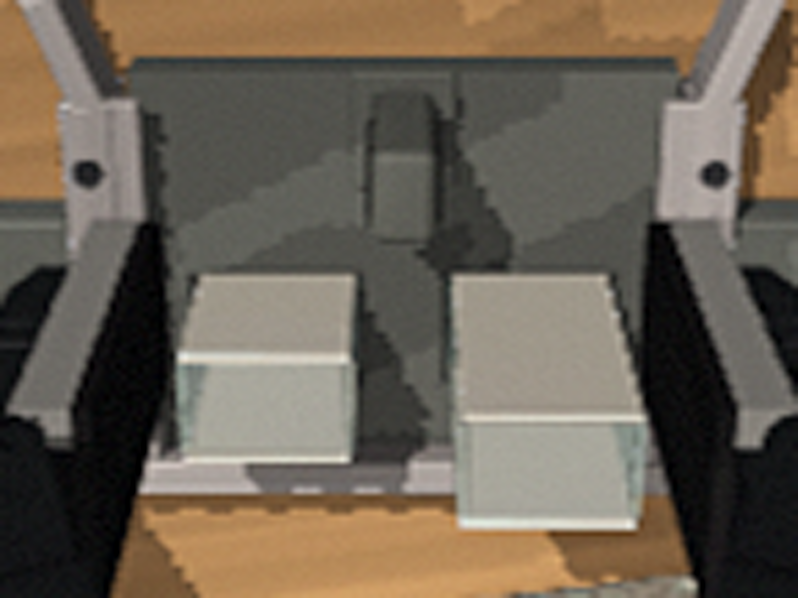

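Run:
```python
from h import *
import pickle
s,d=pickle.load(open('pics/w8.pkl','rb'))
g=lambda x,y:((x+.5)/5.5-.5+185,(y+.5)/5.2-.5+195)
for n,p,z in [('back top R',(455,418),.079),('back top L',(643,418),.079),('front top R',(459,528),.079),('front top L',(637,526),.079),('tray back R',(133,70),.024),('tray back L',(677,70),.024),('lipR',(140,105),.0315),('lipL',(661,105),.0315),('tab',(404,196),.062),('short bR',(178,359),.057),('short bL',(353,359),.057),('short fR',(183,459),.057),('short fL',(351,462),.057)]:
    print(n,(tin(ray(d,g(*p),z,s))*1000).round(1))
```

```text
back top R [ 4.1 10.5]
back top L [ 4.2 48.4]
front top R [32.7 11.6]
front top L [32.3 48.6]
tray back R [-53.6 -60.4]
tray back L [-53.4  61.5]
lipR [-47.8 -57.9]
lipL [-47.6  57. ]
tab [-39.9   0.3]
short bR [  4.1 -48.5]
short bL [  4.1 -10.8]
short fR [ 31.3 -48.8]
short fL [ 32.3 -11.6]
```

Emit:
{"fn": "arm_command", "kwargs": {"increments": [{"dp": [0,0,0],"turn": 6.92},{"dp": [0,0,0],"turn": 6.92},{"dp": [0,0,0],"turn": 6.92},{"dp": [0,0,0],"turn": 6.92},{"dp": [0,0,0],"turn": 6.92},{"dp": [0,0,0],"turn": 6.92},{"dp": [0,0,0],"turn": 6.92},{"dp": [0,0,0],"turn": 6.92},{"dp": [0,0,0],"turn": 6.92},{"dp": [0,0,0],"turn": 6.92}]}}

```text
clock: 13.82
tcp_pos: [0.5391, -0.0527, 0.1861]
tool_rot: [0.0, 0.633, 0.774, -0.0]
wrist_force: [0.2, -0.3, -0.6]
finger_gap: 0.0512
```

Emit:
{"fn": "arm_command", "kwargs": {"increments": [{"dp": [0,0,0],"turn": 6.92},{"dp": [0,0,0],"turn": 6.92},{"dp": [0,0,0],"turn": 6.92},{"dp": [0.007,0.028,0],"turn": 0},{"dp": [0.007,0.028,0],"turn": 0},{"dp": [0.007,0.028,0],"turn": 0},{"dp": [0.007,0.028,0],"turn": 0},{"dp": [0,0,0],"turn": 0},{"dp": [0,0,0],"turn": 0},{"dp": [0,0,0],"turn": 0}]}}

```text
clock: 14.65
tcp_pos: [0.6531, -0.0429, 0.1856]
tool_rot: [-0.0, 0.761, 0.649, -0.001]
wrist_force: [-0.4, -0.5, 0.6]
finger_gap: 0.0516
```

Run:
```python
from h import *
s,d=snap('wrist','w9'); print(s['clock'],tin(s['tcp_pos'])*1000,s['tcp_pos'],yaw(s),s['joint_pos'].round(2),Rq(s['tool_rot']).round(4))
for p in [(3.4,10.8),(3.4,48.8),(33.4,10.8),(33.4,48.8)]: print(proj(d,tw(p[0]/1e3,p[1]/1e3,.065),s)*1.5625)
snap('scene','scene9')
a=cv2.imread('pics/scene9.png')[80:260,180:340]; cv2.imwrite('pics/scenez9.png',cv2.resize(a,None,fx=3.3,fy=3.3,interpolation=cv2.INTER_CUBIC))
```

```text
14.65 [16.92259152 27.77943814] [ 0.65305991 -0.04290985  0.18563125] 80.9563996754375 [-0.35  0.66  0.6   1.57 -0.41  1.05  0.21] [[ 1.572e-01  9.876e-01 -1.300e-03]
 [ 9.876e-01 -1.572e-01 -8.000e-04]
 [-9.000e-04 -1.100e-03 -1.000e+00]]
[381.42735065 323.55335741]
[380.33028037 265.85554558]
[428.21049708 323.51999053]
[429.36272657 265.81638266]
```

View pics/w9_z.png

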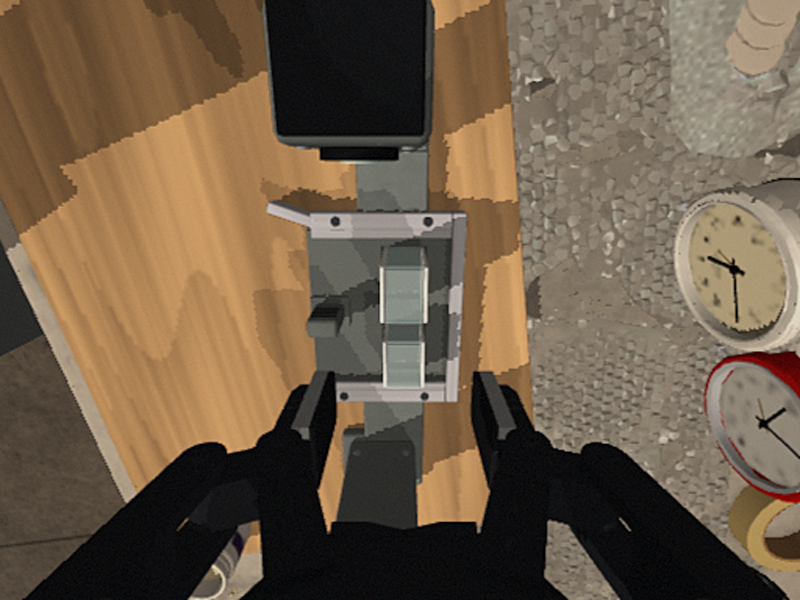

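View pics/scenez9.png

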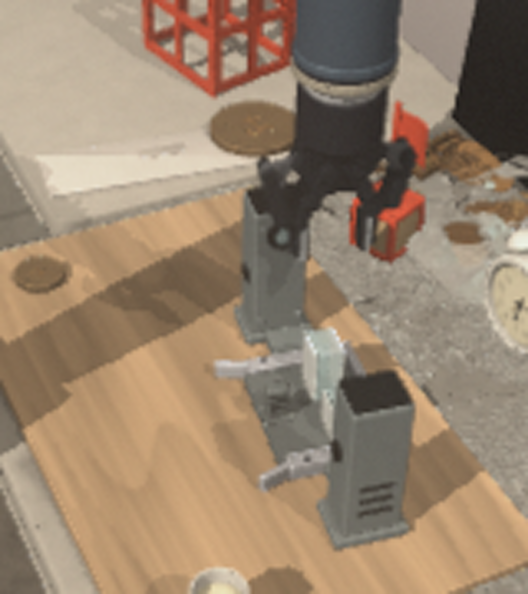

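The predicted prism-top corners (380–429, 266–323) match the picture. I'll correct by 2 mm and descend around the frosted faces.

Emit:
{"fn": "arm_command", "kwargs": {"increments": [{"dp": [0.0019,0.0013,0.015],"turn": 0},{"dp": [0,0,0.02],"turn": 0},{"dp": [0,0,0.02],"turn": 0},{"dp": [0,0,0.01],"turn": 0},{"dp": [0,0,0],"turn": 0},{"dp": [0,0,0],"turn": 0}]}}

```text
clock: 15.25
tcp_pos: [0.6546, -0.041, 0.1217]
tool_rot: [-0.0, 0.761, 0.649, -0.0]
wrist_force: [0.2, 0.3, 0.3]
finger_gap: 0.0511
```

Run:
```python
from h import *
s,d=snap('wrist','w10'); print(s['clock'],tin(s['tcp_pos'])*1000,s['tcp_pos'],yaw(s),s['wrist_force'])
for p in [(3.4,10.8),(3.4,48.8),(33.4,10.8),(33.4,48.8)]: print(proj(d,tw(p[0]/1e3,p[1]/1e3,.065),s)*1.5625)
```

```text
15.25 [18.11592948 29.91131843] [ 0.65457205 -0.0409909   0.12166073] 80.9471293862187 [0.21419215 0.30294905 0.26322182]
[372.74565489 375.53733871]
[370.76254798 303.54451239]
[432.90405753 375.46871274]
[434.68293444 303.47184356]
```

View pics/w10_z.png

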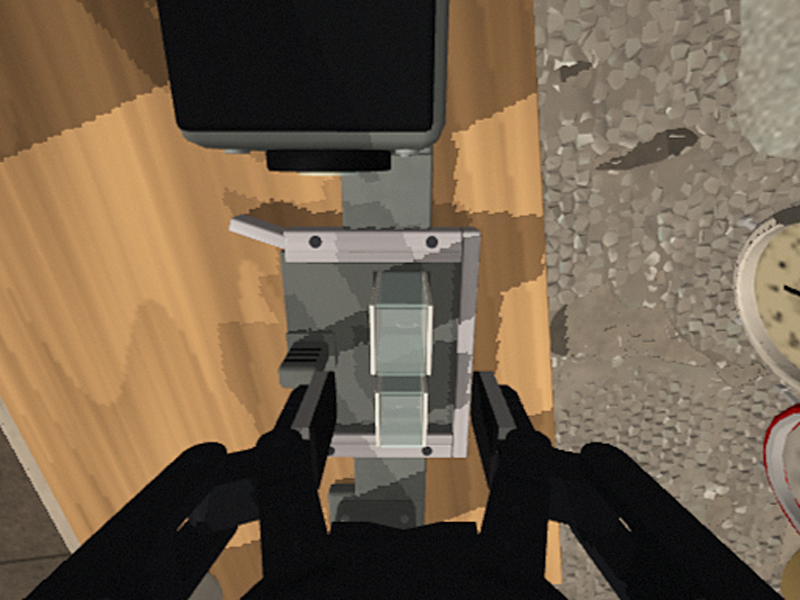

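Alignment is within 1 mm, with the prism top at cols 370–432 and rows 305–375. Descending to grip height.

Emit:
{"fn": "arm_command", "kwargs": {"increments": [{"dp": [0,-0.0004,0.018],"turn": 0},{"dp": [0,0,0.018],"turn": 0},{"dp": [0,0,0.018],"turn": 0},{"dp": [0,0,0.012],"turn": 0},{"dp": [0,0,0.007],"turn": 0},{"dp": [0,0,0],"turn": 0},{"dp": [0,0,0],"turn": 0}]}}

```text
clock: 15.88
tcp_pos: [0.6548, -0.041, 0.049]
tool_rot: [0.0, 0.761, 0.649, 0.0]
wrist_force: [-0.4, 0.0, 0.8]
finger_gap: 0.0513
```

Run:
```python
from h import *
s,d=snap('wrist','w11'); print(s['clock'],tin(s['tcp_pos'])*1000,s['tcp_pos'],yaw(s),s['wrist_force'])
snap('scene','scene11')
a=cv2.imread('pics/scene11.png')[80:260,180:340]; cv2.imwrite('pics/scenez11.png',cv2.resize(a,None,fx=3.3,fy=3.3,interpolation=cv2.INTER_CUBIC))
```

```text
15.8833 [18.3854924  29.96869107] [ 0.65484727 -0.0409764   0.04899703] 80.96131466834338 [-0.38127861  0.04516171  0.84235951]
```

View pics/w11_z.png

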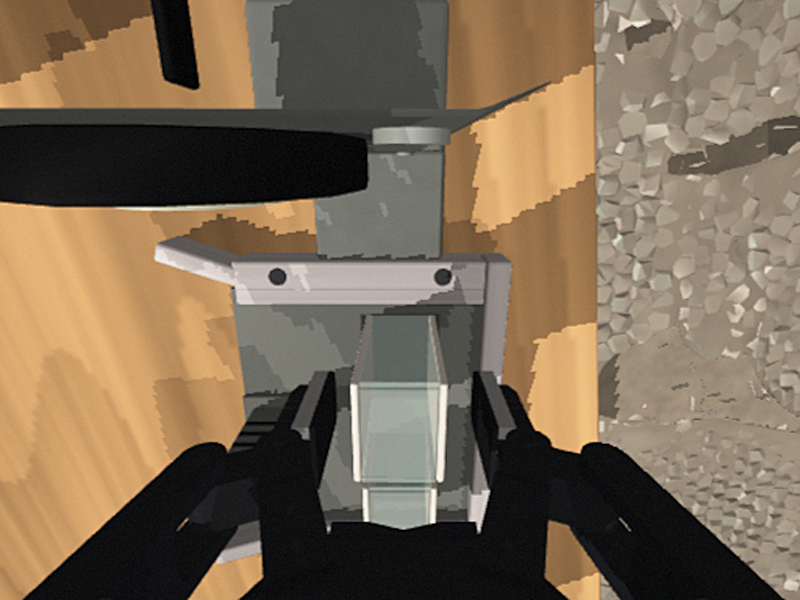

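View pics/scenez11.png

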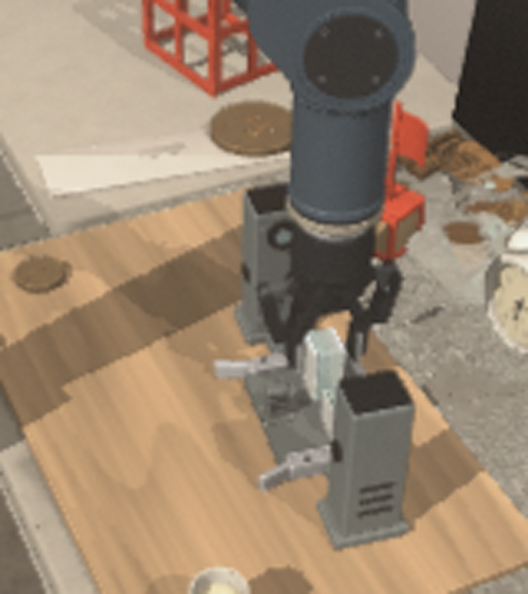

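Run:
```python
from h import *
import pickle
s,d=pickle.load(open('pics/w11.pkl','rb'))
for p in [(350.5,384),(446.5,384),(355,481),(443,481)]:
    print((tin(ray(d,((p[0]+.5)/1.5625-.5,(p[1]+.5)/1.5625-.5),.079,s))*1000).round(1))
```

```text
[ 2.6 48.1]
[32. 48.]
[ 2.6 11.4]
[32.  11.3]
```

Emit:
{"fn": "arm_command", "kwargs": {"increments": [{"dp": [0,-0.0007,0],"turn": 0},{"dp": [0,0,0],"turn": 0},{"dp": [0,0,0],"turn": 0},{"dp": [0,0,0],"turn": 0},{"dp": [0,0,0],"turn": 0},{"dp": [0,0,0],"turn": 0},{"dp": [0,0,0],"turn": 0},{"dp": [0,0,0],"turn": 0}], "gripper": 0.0, "newtons": 30}}

```text
clock: 16.65
tcp_pos: [0.6541, -0.0407, 0.0492]
tool_rot: [0.0, 0.761, 0.649, 0.0]
wrist_force: [-1.2, 0.3, 6.4]
finger_gap: 0.0298
```

Run:
```python
from h import *
s,d=snap('wrist','w12'); print(s['clock'],tin(s['tcp_pos'])*1000,s['tcp_pos'],yaw(s),s['wrist_force'],s['finger_gap'],s['ft_torque'])
```

```text
16.65 [17.56688814 30.13093502] [ 0.65406413 -0.04068809  0.04915738] 80.96602368282281 [-1.20429391  0.30585676  6.35154824] 0.029829861456017265 [ 0.10520375  0.31505888 -0.03261275]
```

View pics/w12_z.png

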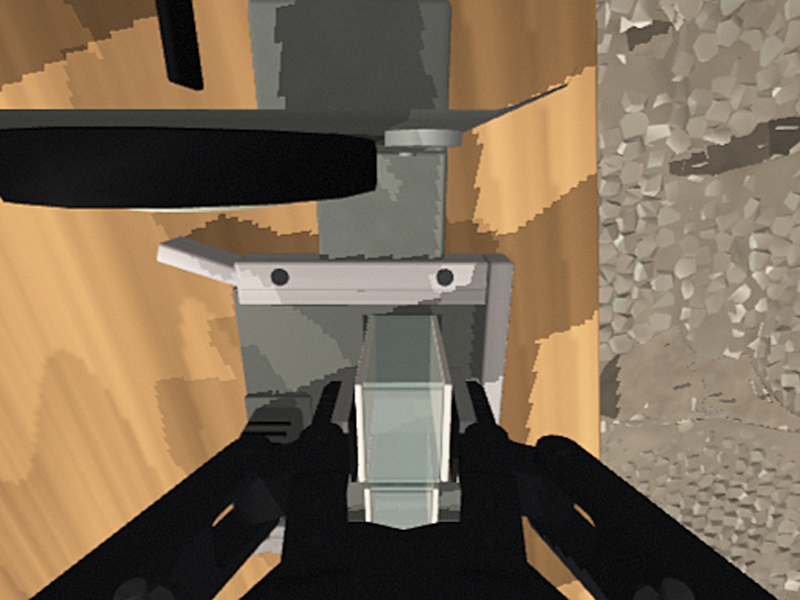

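The grip is on the frosted faces (gap 29.8 mm). The clear face is free between the pads. Lifting straight up.

Emit:
{"fn": "arm_command", "kwargs": {"increments": [{"dp": [0,0,-0.002],"turn": 0},{"dp": [0,0,-0.004],"turn": 0},{"dp": [0,0,-0.006],"turn": 0},{"dp": [0,0,-0.01],"turn": 0},{"dp": [0,0,-0.012],"turn": 0},{"dp": [0,0,-0.014],"turn": 0},{"dp": [0,0,-0.014],"turn": 0},{"dp": [0,0,-0.014],"turn": 0},{"dp": [0,0,-0.014],"turn": 0},{"dp": [0,0,-0.008],"turn": 0}]}}

```text
clock: 17.53
tcp_pos: [0.6545, -0.041, 0.1491]
tool_rot: [0.001, 0.761, 0.649, 0.001]
wrist_force: [-0.1, -0.4, -0.8]
finger_gap: 0.0295
```

Emit:
{"fn": "arm_command", "kwargs": {"increments": [{"dp": [-0.003,-0.002,-0.002],"turn": 0},{"dp": [-0.006,-0.0035,0],"turn": 0},{"dp": [-0.006,-0.0035,0],"turn": 0},{"dp": [-0.006,-0.0035,0],"turn": 0},{"dp": [-0.006,-0.0035,0],"turn": 0},{"dp": [-0.003,-0.0015,0],"turn": 0},{"dp": [0,0,0],"turn": 0},{"dp": [0,0,0],"turn": 0},{"dp": [0,0,0],"turn": 0},{"dp": [0,0,0],"turn": 0}]}}

```text
clock: 18.37
tcp_pos: [0.632, -0.0671, 0.1482]
tool_rot: [-0.0, 0.76, 0.649, 0.0]
wrist_force: [-0.0, -0.0, -0.4]
finger_gap: 0.0295
```

Run:
```python
from h import *
s,d=snap('wrist','w13'); print(s['clock'],tin(s['tcp_pos'])*1000,s['tcp_pos'],yaw(s),s['wrist_force'],s['finger_gap'],Rq(s['tool_rot']).round(4))
for n in ('scene','top'):
    _,e=snap(n,n+'13')
    q=[proj(e,tw(x,y,z)) for x in(-.015,.015) for y in(-.019,.019) for z in (.104,.166)]; print(n,np.round(q,1).tolist(), proj(e,tw(0,.111,.135)),proj(e,tw(0,-.111,.135)))
a=cv2.imread('pics/scene13.png')[110:250,210:350]; cv2.imwrite('pics/scenez13.png',cv2.resize(a,None,fx=4.2,fy=4.2,interpolation=cv2.INTER_CUBIC))
a=cv2.imread('pics/top13.png')[120:220,170:330]; cv2.imwrite('pics/topz13.png',cv2.resize(a,None,fx=4.8,fy=4.8,interpolation=cv2.INTER_CUBIC))
```

```text
18.3667 [-0.09996821  0.62336477] [ 0.63199878 -0.06706867  0.14819756] 81.00246992833907 [-0.00590694 -0.01803943 -0.43507884] 0.029489952717805138 [[ 1.564e-01  9.877e-01  0.000e+00]
 [ 9.877e-01 -1.564e-01  1.000e-04]
 [ 1.000e-04  0.000e+00 -1.000e+00]]
scene [[274.0, 185.8], [274.9, 169.8], [270.1, 177.7], [270.9, 161.8], [283.5, 184.0], [284.8, 168.0], [279.4, 176.0], [280.5, 160.1]] [266.05948422 151.12639068] [290.03787235 197.98414107]
top [[252.7, 169.1], [252.4, 165.8], [239.3, 166.9], [238.2, 163.4], [254.5, 158.7], [254.3, 154.7], [241.1, 156.4], [240.1, 152.3]] [206.49383757 154.23032189] [286.83556956 167.75836642]
```

View pics/scenez13.png

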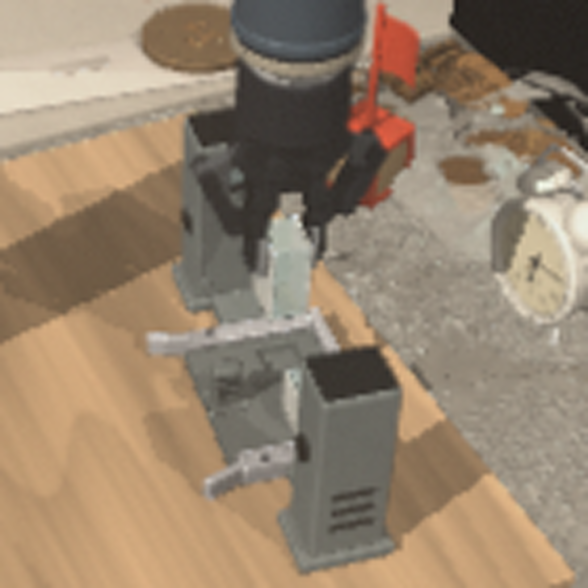

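View pics/topz13.png

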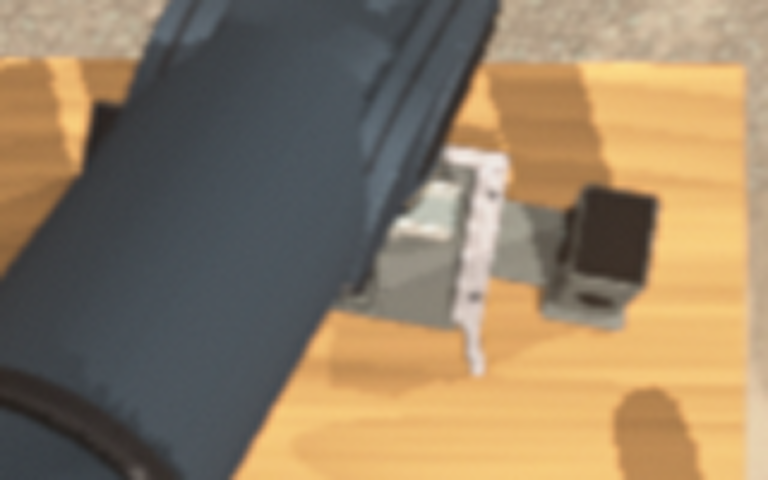

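View pics/w13_z.png

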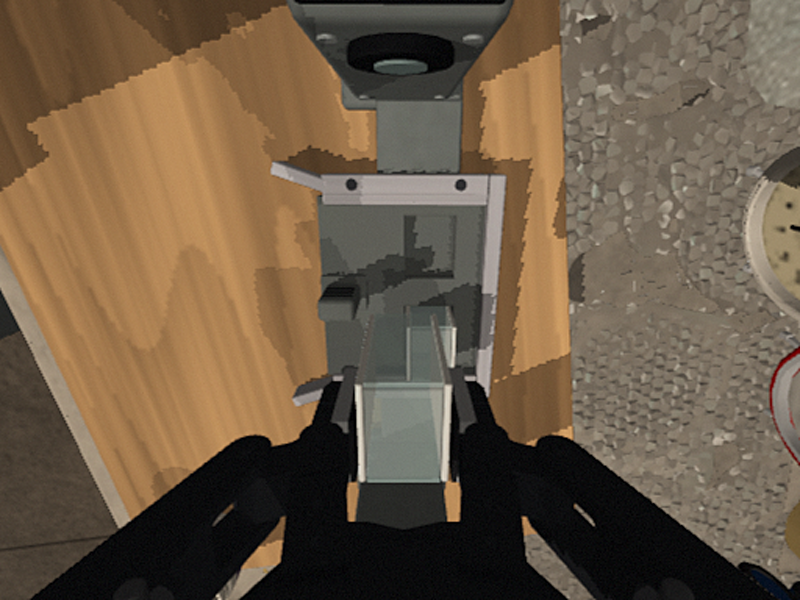

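The prism is held upright with no slip: the wrist view shows its edges at the same pixels as before the lift. The short prism is still in its pocket. I'll refine the tester origin from this rotated view and from the lens.

Run:
```python
from h import *
import pickle
s,d=pickle.load(open('pics/w13.pkl','rb'))
a=d['frame'][0:150,170:340]; cv2.imwrite('pics/w13c.png',cv2.resize(a,None,fx=4.5,fy=4,interpolation=cv2.INTER_CUBIC))
print('lens pred',proj(d,tw(0,.111,.135),s), 'lip/stop pts', [proj(d,tw(*p),s).round(1).tolist() for p in [(-.048,.058,.0175),(.052,.058,.0175)]])
```

```text
lens pred [257.28000287  40.57587053] lip/stop pts [[206.9, 130.3], [312.4, 130.3]]
```

View pics/w13c.png

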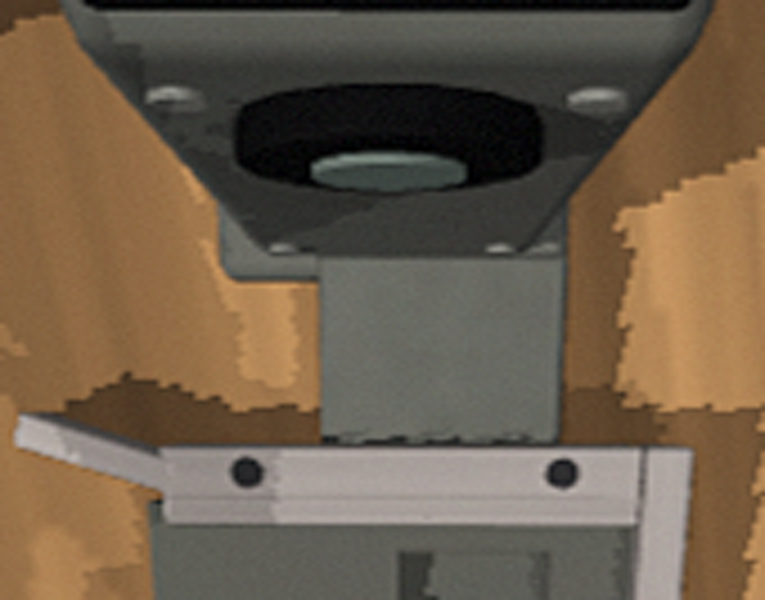

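Emit:
{"fn": "arm_command", "kwargs": {"increments": [{"dp": [-0.0005,-0.0005,-0.002],"turn": 0},{"dp": [0,0,0],"turn": 0},{"dp": [0,0,0],"turn": 0},{"dp": [0,0,0],"turn": 0},{"dp": [0,0,0],"turn": 0},{"dp": [0,0,0],"turn": 0}]}}

```text
clock: 19.02
tcp_pos: [0.6312, -0.0679, 0.1503]
tool_rot: [-0.0, 0.761, 0.649, 0.0]
wrist_force: [0.1, 0.2, -0.4]
finger_gap: 0.0298
```

Run:
```python
from h import *
s,d=snap('wrist','w14'); print(s['clock'],tin(s['tcp_pos'])*1000,s['tcp_pos'],yaw(s),s['wrist_force'],s['finger_gap'],abs(s['joint_vel']).max())
```

```text
19.0167 [-0.77181878 -0.33215748] [ 0.63118572 -0.06790733  0.1502952 ] 80.96716441271542 [ 0.11156436  0.23000803 -0.40308587] 0.029761620904073968 0.0015707606908708838
```

View pics/w14_z.png

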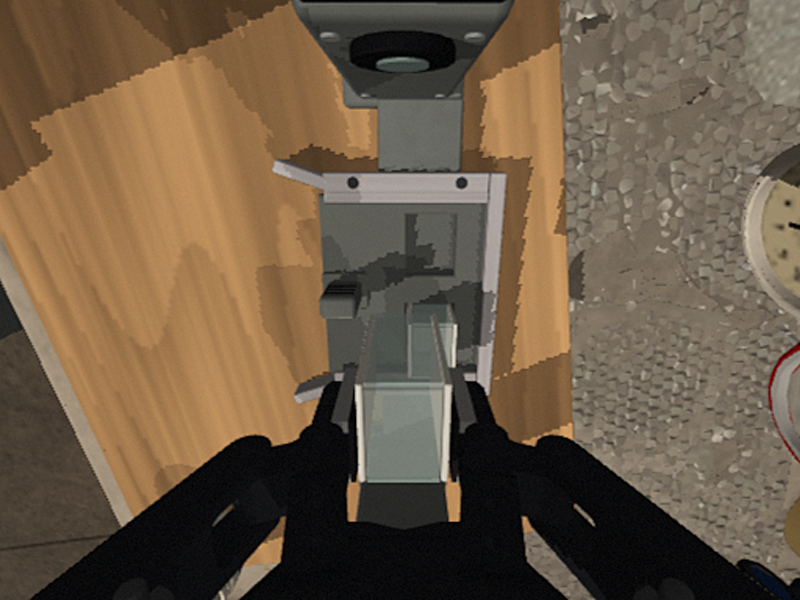

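The lens is centred at col 403 and the prism at col 403.5. The arm is still, the tray is home, and the short prism is in its pocket. Handing in.

Run:
```python
from cell import r
print(r.finish_job())
```

```text
the job is handed in; nothing more can be done
None
```

I slid the tray home into the slot and am holding the taller prism upright at the middle of the light path. The job was handed in at about 19 s on the clock, against the 54 s limit; it reports no verdict.

- **Tray home:** the tray stopped moving against the back stop at 25 N of push. A picture after release put its back edge about 1 mm from the nominal home position, within the camera calibration. Both prisms were still standing.
- **Grip:** I gripped the taller prism by its frosted faces at 30 N, with a finger gap of 29.8 mm. Its clear faces stayed free, and it did not slip during the lift.
- **Hold:** the prism's middle is about 135 mm above the board, with the clear faces square to the lenses within about 0.1°. By my estimate it is within about 1 mm of the midpoint in x and y.
- **Everything else:** in the last wrist view the tray was home and the shorter prism was in its pocket. The jar and disc showed no change in the earlier pictures. I made no separate final check of the jar, disc and channel.

- **Down-load on the tray:** it reached about 25 N while sliding, from the grip on the tab.
- **Possible lift:** for roughly the middle 40 mm of the slide the tray may have been lifted a fraction of a millimetre. I lowered it onto the board before the stop.
- **View disagreement:** the camera views placed the tester up to about 0.8 mm apart in x. I followed the lens and rail view from the final pose.

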